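# Move the chair spindles to the carrying rack in mirror order

### The arm

A 6-joint arm with a two-finger parallel gripper is mounted at the origin on the work surface. World frame = base frame: x ahead of the robot, y to its left, z up, the work surface at z = 0. Lengths are in m, angles in rad, forces in N, time in s.
With the tool pointing down it reaches from about 0.3 to 0.775 m from the base axis. Payload 14.6 kg.
Tool frame: the origin (TCP) lies at the centre of the arm's flange, where the gripper is bolted on; the fingertips stand 173 mm ahead of it and the grasp point (between the pads) lies 155 mm ahead of it; z points along the fingers, y is the direction in which the jaws open and shut (so a half turn about z gives the same grasp; the last joint's range is limited). The gripper opens to 85 mm and grips with 20 to 120 N. Pads are 22 mm wide; open, the fingers measure 114 mm over their backs; the gripper's body (76 mm by 85 mm) begins 54 mm behind the grasp point. The pads swing forward as they close: fully open they stand 13 mm farther back than shut.
Start: joints at [-1.171, 0.3, 1.521, -0, 1.321, -0.067], TCP at [0.248, -0.491, 0.405] pointing down, gripper open.
Joint ranges: [-3.03, 3.03], [-0.79, 2.21], [0.23, 2.52], [-1.04, 4.18], [0, 3.07], [-2.55, 2.55]. Speed limits (rad/s): [2.22, 2.22, 2.57, 3.14, 3.14, 3.14].

### API

Orientations are given as a unit quaternion [w, x, y, z].
In Python, from station import arm gives the robot as it stands.
- The arm moves only by the shell command python3 -m jog 'ROWS' [OPENING] [FORCE]. ROWS is JSON, a list that holds one entry, the list of rows, each a list of 6 numbers: the shift along the tool's x, y, z in m, then the turn, a rotation vector about the tool's x, y, z in degrees. In form: [[[dx, dy, dz, rx, ry, rz], ...]]. A call has 1 to 5 rows; each row is the pose to reach, as a shift and turn from the pose commanded when the call began, along the tool's axes at that moment; what a row does not reach only later rows make up. A row lasts 1/10 s, in which the tool goes at most 50 mm and 8.59 degrees, less where a joint would pass 70% of its speed; a pose out of reach is approached as far as the arm can. A call with a gripper value outside its range is refused whole. OPENING is the closure in counts, from 0 (fully open) to 255 (shut), set as the call begins (- or left out, the last holds). The fingers move at their own pace and stop on an object; FORCE is the grip in N (left out, the last holds). Time passes only in rows, so rows that repeat a pose let the fingers close. It gives the time, the measured TCP pose, the force and the opening at its end, in the units of the state.
- arm.get_state(): the state, without advancing time (a new reading comes with each control period).
- arm.grab_frame(name): name is "scene" or "top" or "wrist"; returns the picture (420x560x3 uint8, red, green, blue); there is no depth.
- arm.get_calibration(name): a dict with "K" (3x3 intrinsics, pixels), "k1" (the pictures are not rectified: a ray, as slopes to the right and down, at radius r is drawn at 1 + k1 r^2 times it, then the intrinsics apply), "camera_from_world" (4x4, takes a point from world to camera coordinates). Camera axes: x right, y down, z forward; pixel columns grow to the right and rows downward; lengths in m; the calibration is good to about 2 mm. A picture is of the moment at which its call begins: read the wrist's pose just before it. get_calibration takes no time and is no camera call; for the wrist camera it gives the pose at the moment of the call.
- arm.sign_off(): hands the job in, once; it reports no verdict.
The state is a dict: "t": time; "joint_pos": joint angles; "qvel": joint speeds; "joint_torque": joint torques, N m; "eef_pos": TCP position; "tool_rot": TCP orientation; "force": force on the tool from outside, world axes, zero at the start; "wrist_torque": the same for the moment, N m; "gripper_width": finger opening in m.
Only numpy, scipy, OpenCV 4.12 (cv2) and the standard library are available. Lean on these libraries where they do the work, as an engineer would, in place of code of your own. Each camera call takes 0.05 s, during which the arm holds its last target. There are 200 camera calls.

### The job

The four painted spindles are for the chair's opposite arm, which mirrors this one: move them from the light plywood drying rack to the dark carrying rack in the reverse order, so that the one that started furthest left stands furthest right and so on, one in each pocket. Keep each spindle upright on the way and stand it fully down in its pocket. Leave the tin, mallet and glue bottle where they are.

Things in the scene. Friction and masses are not known exactly. Their poses are not given: they have to be found in the camera images.
- spindle_red: turned chair spindle painted red, loose, 50 to 100 g, 140 mm tall, standing upright in a pocket of the plywood drying rack. Origin: centre of its flat foot (underside), z up along its axis. Foot 30 mm across, 12 mm high; widest bulge 33 mm across at 48 mm; plain round grip 22 mm across from 102 to 136 mm above the foot; a collar 25 mm across at 83 to 88 mm
- spindle_blue: turned chair spindle painted blue, loose, 50 to 100 g, 140 mm tall, standing upright in a pocket of the plywood drying rack. Origin: centre of its flat foot (underside), z up along its axis. Foot 30 mm across, 12 mm high; widest bulge 33 mm across at 48 mm; plain round grip 22 mm across from 102 to 136 mm above the foot; a collar 25 mm across at 83 to 88 mm
- spindle_yellow: turned chair spindle painted yellow, loose, 50 to 100 g, 140 mm tall, standing upright in a pocket of the plywood drying rack. Origin: centre of its flat foot (underside), z up along its axis. Foot 30 mm across, 12 mm high; widest bulge 33 mm across at 48 mm; plain round grip 22 mm across from 102 to 136 mm above the foot; a collar 25 mm across at 83 to 88 mm
- spindle_white: turned chair spindle painted white, loose, 50 to 100 g, 140 mm tall, standing upright in a pocket of the plywood drying rack. Origin: centre of its flat foot (underside), z up along its axis. Foot 30 mm across, 12 mm high; widest bulge 33 mm across at 48 mm; plain round grip 22 mm across from 102 to 136 mm above the foot; a collar 25 mm across at 83 to 88 mm
- tag_red: flat red tag, 18 x 34 x 4 mm, fixed on the drying rack's top, on the robot's side of the pocket in which the red spindle starts; it stays and so records the starting order. Origin: centre of its underside, axes as the drying rack's; the pocket's centre lies at +51 mm along its x
- tag_blue: flat blue tag, 18 x 34 x 4 mm, fixed on the drying rack's top, on the robot's side of the pocket in which the blue spindle starts; it stays and so records the starting order. Origin: centre of its underside, axes as the drying rack's; the pocket's centre lies at +51 mm along its x
- tag_yellow: flat yellow tag, 18 x 34 x 4 mm, fixed on the drying rack's top, on the robot's side of the pocket in which the yellow spindle starts; it stays and so records the starting order. Origin: centre of its underside, axes as the drying rack's; the pocket's centre lies at +51 mm along its x
- tag_white: flat white tag, 18 x 34 x 4 mm, fixed on the drying rack's top, on the robot's side of the pocket in which the white spindle starts; it stays and so records the starting order. Origin: centre of its underside, axes as the drying rack's; the pocket's centre lies at +51 mm along its x
- drying_rack: light plywood drying rack where the spindles start, fixed, 100 mm in x, 270 mm in y, 28 mm high, axes turned at most 0.2 rad from the world's. Origin: centre of its underside. Four round pockets, 46 mm across and 16 mm deep (floor 12 mm above the origin), with centres at y = +99, +33, -33, -99 mm and x = +17 mm in its frame; it stands to the left or the right of the other rack
- carry_rack: dark brown wooden carrying rack, empty at the start, no tags, fixed, 74 mm in x, 270 mm in y, 28 mm high, axes turned at most 0.2 rad from the world's. Origin: centre of its underside. Four round pockets, 46 mm across and 16 mm deep (floor 12 mm above the origin), with centres at y = +99, +33, -33, -99 mm and x = 0 mm in its frame
- varnish_tin: bystander: varnish tin, grey label, 74 mm across, 85 mm tall, upright, loose beyond the racks. Origin: centre of its underside
- mallet: bystander: wooden mallet lying on the bench beyond the racks, head 60 x 110 x 68 mm, handle 26 mm thick, 255 mm long in all, loose. Origin: on the underside near the head, handle along -x, head centre at +55 mm x
- glue_bottle: bystander: glue bottle with an orange cap, 50 mm across, 100 mm tall, upright, loose beyond the racks. Origin: centre of its underside

How it is judged:
By the outcome, as a careful person would: the job done as asked, in the order asked, and still so for the second after the job is handed in, with the robot touching nothing.
It also fails if it takes over 109 s, if anything falls off the work surface, if the arm or the gripper's body presses on something with over 40 N, if the wrist force passes 120 N, or if a joint passes its speed limit or range.

## Working session

There is one attempt and no reset: what is moved stays moved. The work goes in short steps, Python scripts to look and compute and a shell command to move; the robot and the scene stay as the last step left them, time stands still between calls to the robot, and variables do not carry over. Pictures are saved under pics/ and viewed, about 12 in all and at most 16, crops included, and the job is handed in when it is done.

```bash
ls; mkdir -p pics
python3 - <<'E'
from station import arm
import cv2
s=arm.get_state();print({k:s[k] for k in('t','eef_pos','tool_rot','gripper_width')})
for n in('top','scene'):
    cv2.imwrite(f'pics/{n}0.png',arm.grab_frame(n)[:,:,::-1]);c=arm.get_calibration(n);print(c)
E
```

```text
pics
{'t': 0.0, 'eef_pos': array([ 0.24748785, -0.49113447,  0.40411295]), 'tool_rot': array([-5.90569461e-04,  9.72889763e-01,  2.31268554e-01, -1.25289463e-04]), 'gripper_width': 0.08557605606637565}
{'K': array([[487.76082509,   0.        , 288.75233645],
       [  0.        , 487.76082509, 208.68467299],
       [  0.        ,   0.        ,   1.        ]]), 'k1': 0.005564449539813167, 'camera_from_world': array([[-0.02177168, -0.99974987,  0.00511851,  0.00349925],
       [-0.98936143,  0.02080829, -0.14398255,  0.60506543],
       [ 0.14384002, -0.0081988 , -0.98956699,  0.87135425],
       [ 0.        ,  0.        ,  0.        ,  1.        ]])}
{'K': array([[406.96527454,   0.        , 278.2720015 ],
       [  0.        , 406.96527454, 216.48728113],
       [  0.        ,   0.        ,   1.        ]]), 'k1': -0.06767848412725623, 'camera_from_world': array([[ 0.29790881,  0.95452514,  0.01149326, -0.18865606],
       [ 0.6800299 , -0.20375803, -0.70430249, -0.36189354],
       [-0.66993259,  0.21763368, -0.70980695,  1.32818851],
       [ 0.        ,  0.        ,  0.        ,  1.        ]])}
```

View pics/top0.png

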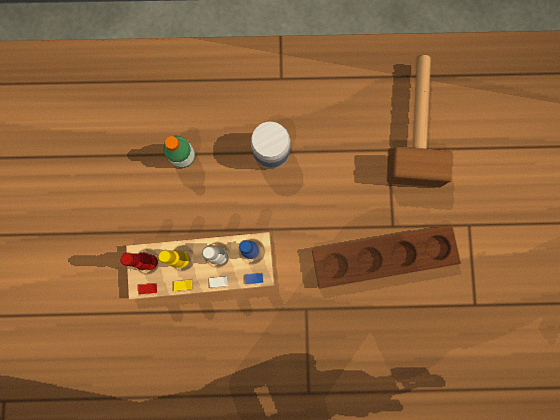

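View pics/scene0.png

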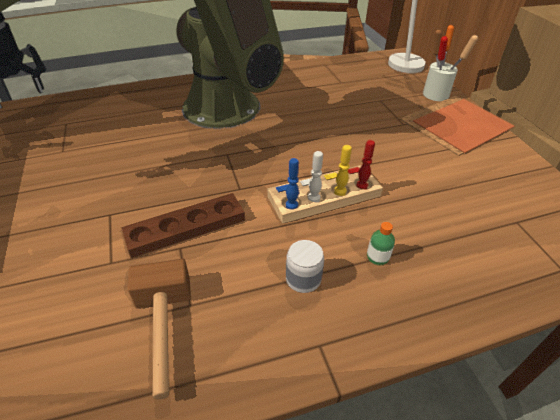

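Left to right (+y is image left), the order is red, yellow, white, blue. The tags sit at about (147,289), (182,286), (217,283) and (253,279). The carry rack spans about (313,250) to (460,260) and is empty, so its target order from the left is blue, white, yellow, red.

```bash
cat > h.py <<'E'
import numpy as np,cv2
from station import arm
def ray(n,uv,z,c=None):
    c=c or arm.get_calibration(n);K=c['K'];T=c['camera_from_world']
    d=np.array([c['k1'],0,0,0,0.])
    uv=np.asarray(uv,float).reshape(-1,1,2)
    p=cv2.undistortPoints(uv,K,d).reshape(-1,2)
    r=np.c_[p,np.ones(len(p))]@T[:3,:3];o=-T[:3,:3].T@T[:3,3]
    return o+r*((z-o[2])/r[:,2])[:,None]
def blob(m):
    n,l,s,c=cv2.connectedComponentsWithStats(m.astype(np.uint8));i=1+np.argmax(s[1:,4]);return c[i],s[i,4],l==i
E
python3 - <<'E'
from h import *
im=cv2.imread('pics/top0.png');hsv=cv2.cvtColor(im,cv2.COLOR_BGR2HSV)
H,S,V=[hsv[...,i].astype(int) for i in range(3)]
def win(u,v,r=13):
    w=np.zeros(H.shape,bool);w[v-8:v+9,u-r:u+r+1]=1;return w
P={}
for n,(u,v),m in(('red',(147,289),((H<8)|(H>172))&(S>170)),('yellow',(182,286),(S>190)&(H>20)&(H<35)),('white',(217,283),(S<60)&(V>130)),('blue',(253,279),(H>100)&(H<130)&(S>120))):
    c,a,_=blob(m&win(u,v));P[n]=ray('top',c,.032)[0];print(n,c,a,P[n].round(4))
A=np.array([P[k][:2] for k in('red','yellow','white','blue')]);y=np.array([99,33,-33,-99])/1e3
f=np.polyfit(y,A,1);print('slope',f[0],'norm',np.linalg.norm(f[0]));th=np.arctan2(-f[0][0],f[0][1]);print('theta deg',np.degrees(th))
ex=np.array([np.cos(th),np.sin(th)]);ey=np.array([-np.sin(th),np.cos(th)])
for k in y: print('dry pocket',k,(f[1]+.051*ex+ey*k).round(4))
# carry rack: dark reddish mask
w=np.zeros(H.shape,bool);w[215:295,300:470]=1
print('sample rack',hsv[270,350],hsv[245,425],'table',hsv[235,330],hsv[280,440],hsv[262,306])
cv2.imwrite('pics/top_crop.png',cv2.resize(im[215:300,300:475],None,fx=4,fy=4,interpolation=cv2.INTER_CUBIC))
E
```

```text
red [147.04519774 288.37288136] 177 [0.4631 0.2562 0.032 ]
yellow [182.61016949 285.01129944] 177 [0.4678 0.1905 0.032 ]
white [217.9047619  281.53571429] 168 [0.4727 0.1251 0.032 ]
blue [254.81889764 278.47244094] 127 [0.4768 0.0564 0.032 ]
slope [-0.06998866  1.00698408] norm 1.0094133674009373
theta deg 3.975848695905218
dry pocket 0.099 [0.5141 0.2593]
dry pocket 0.033 [0.5187 0.1935]
dry pocket -0.033 [0.5233 0.1277]
dry pocket -0.099 [0.5278 0.0618]
sample rack [ 13 173 102] [ 10 163 102] table [ 14 155 168] [ 14 157 166] [ 14 152 134]
```

View pics/top_crop.png

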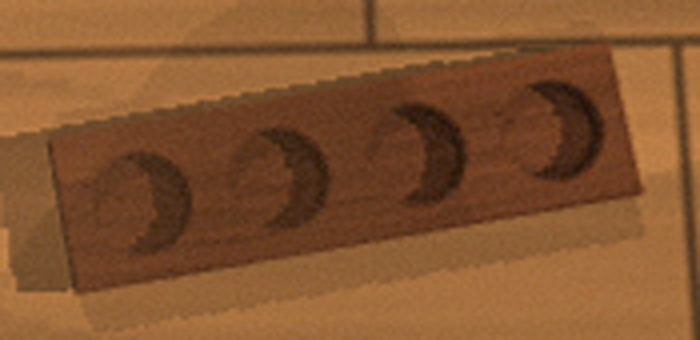

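The crop shows the empty carry rack, with its top corners at about (313,251), (453,226), (460,263) and (319,288) in full-image pixels. I'll fit a rectangle to it.

Run:
```python
from h import *
im=cv2.imread('pics/top0.png');hsv=cv2.cvtColor(im,cv2.COLOR_BGR2HSV)
w=np.zeros(hsv.shape[:2],bool);w[222:292,305:468]=1
b=cv2.GaussianBlur(im,(3,3),0).astype(int)
m=w&(b[...,2]<118)&(b[...,1]<70)
m=cv2.morphologyEx(m.astype(np.uint8),cv2.MORPH_OPEN,np.ones((3,3)))
c,a,bl=blob(m);ct=max(cv2.findContours(bl.astype(np.uint8),0,2)[0],key=cv2.contourArea)
hu=ray('top',ct.reshape(-1,2),.028)[:,:2].astype(np.float32)
r=cv2.minAreaRect(hu*1000);print(a,r)
th=np.radians(r[2]); 
print(cv2.boxPoints(cv2.minAreaRect(ct)))
```

```text
5337 ((513.6809692382812, -188.9835968017578), (74.61884307861328, 271.3836669921875), 8.552895545959473)
[[310.8278  248.73013]
 [452.68344 223.9054 ]
 [459.5646  263.2262 ]
 [317.70895 288.05093]]
```

```bash
cat > go.py <<'E'
import sys
from h import *
from scipy.spatial.transform import Rotation as R
# go.py x y z psi : shift+turn in present tool axes to reach TCP (x,y,z) mm, pointing down with yaw psi deg
x,y,z,psi=map(float,sys.argv[1:5]);s=arm.get_state();q=s['tool_rot']
r=R.from_quat([q[1],q[2],q[3],q[0]]);t=R.from_euler('z',psi,degrees=True)*R.from_euler('x',180,degrees=True)
d=r.inv().apply(np.array([x,y,z])/1000-s['eef_pos'])
print('t',round(s['t'],2),'at',s['eef_pos'].round(4),'shift',d.round(4),'turn',np.degrees((r.inv()*t).as_rotvec()).round(2),'w',round(s['gripper_width'],4),'F',np.round(s['force'],1),'j',np.round(s['joint_pos'],2))
E
python3 go.py 460 160 450 94
```

```text
t 0.1 at [ 0.2475 -0.4911  0.4042] shift [ 0.4828 -0.4859 -0.0453] turn [-5.000e-02 -4.000e-02 -6.725e+01] w 0.0855 F [ 0.1 -0.3 -0.3] j [-1.17  0.3   1.52 -0.    1.32 -0.07]
```

```bash
python3 -m jog '[[[0.483,-0.486,-0.045,0,0,-67.25],[0.483,-0.486,-0.045,0,0,-67.25],[0.483,-0.486,-0.045,0,0,-67.25],[0.483,-0.486,-0.045,0,0,-67.25],[0.483,-0.486,-0.045,0,0,-67.25]]]' 0 40; python3 go.py 460 160 450 94
```

```text
t: 0.6
eef_pos: [0.3249, -0.2521, 0.421]
tool_rot: [-0.0, 0.819, 0.574, 0.0]
force: [0.0, -0.1, -0.1]
gripper_width: 0.0856
t 0.6 at [ 0.3249 -0.2521  0.421 ] shift [ 0.4334 -0.0137 -0.0289] turn [-1.000e-02 -1.000e-02 -2.396e+01] w 0.0856 F [ 0.  -0.1 -0.1] j [-0.75 -0.03  1.86  0.    1.32 -0.4 ]
```

```bash
python3 -m jog '[[[0.433,-0.014,-0.029,0,0,-23.96],[0.433,-0.014,-0.029,0,0,-23.96],[0.433,-0.014,-0.029,0,0,-23.96],[0.433,-0.014,-0.029,0,0,-23.96],[0.433,-0.014,-0.029,0,0,-23.96]]]'; python3 go.py 460 160 450 94
```

```text
t: 1.1
eef_pos: [0.4038, -0.0152, 0.438]
tool_rot: [0.0, 0.684, 0.73, 0.0]
force: [0.9, -0.6, 0.6]
gripper_width: 0.0854
t 1.1 at [ 0.4038 -0.0152  0.438 ] shift [ 0.1712  0.0674 -0.012 ] turn [ 0.02  0.01 -0.31] w 0.0854 F [ 0.9 -0.6  0.6] j [-0.13 -0.06  1.85 -0.    1.36 -0.19]
```

```bash
python3 -m jog '[[[0.171,0.067,-0.012,0,0,0],[0.171,0.067,-0.012,0,0,0],[0.171,0.067,-0.012,0,0,0],[0.171,0.067,-0.012,0,0,0],[0.171,0.067,-0.012,0,0,0]]]' >/dev/null; python3 go.py 460 160 450 94
python3 - <<'E'
from h import *
import json
c=arm.get_calibration('wrist');cv2.imwrite('pics/w1.png',arm.grab_frame('wrist')[:,:,::-1])
json.dump({k:np.array(v).tolist() for k,v in c.items()},open('w1.json','w'))
T=c['camera_from_world'];print(-T[:3,:3].T@T[:3,3],c['K'][0,0],c['k1'])
E
```

```text
t 1.6 at [0.4601 0.1607 0.4492] shift [-0.0007 -0.0002 -0.0008] turn [-0.05 -0.02 -0.11] w 0.0858 F [-0.4 -0.6 -0.3] j [0.26 0.13 1.63 0.   1.39 0.19]
[0.45489973 0.24261409 0.41908714] 357.93148044462913 -0.06987733844226991
```

View pics/w1.png

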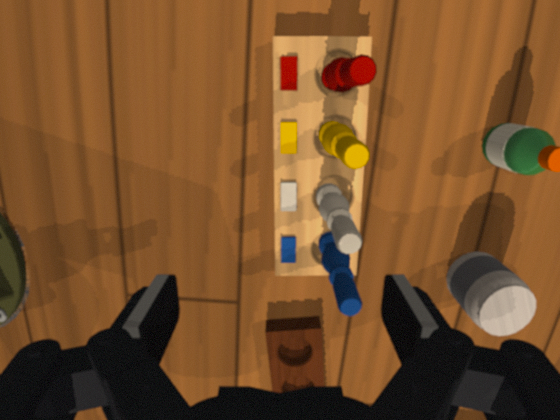

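The picture shows the spindle tops at about red (361,70), yellow (355,154), white (348,241) and blue (348,300). The tags are at x≈289, and the spindles stand roughly centred in their pockets.

```bash
cat > tops.py <<'E'
from h import *
def masks(im):
    hsv=cv2.cvtColor(im,cv2.COLOR_BGR2HSV);H,S,V=[hsv[...,i].astype(int) for i in range(3)]
    return dict(red=((H<6)|(H>174))&(S>190)&(V>60),yellow=(S>190)&(H>20)&(H<35)&(V>90),white=(S<60)&(V>80),blue=(H>100)&(H<130)&(S>140)&(V>40))
def top(n,ct,c,z=.152):
    T=c['camera_from_world'];cam=(-T[:3,:3].T@T[:3,3])[:2]
    p=ray(n,ct.reshape(-1,2)+0.,z,c)[:,:2];d=p.mean(0)-cam;d/=np.linalg.norm(d)
    s=(p-cam)@d;q=p[s>s.max()-.011]
    (x,y),r=cv2.minEnclosingCircle((q*1000).astype(np.float32));l=(q-cam)@np.array([-d[1],d[0]])
    ctr=cam+d*(s.max()-.011)+np.array([-d[1],d[0]])*(l.max()+l.min())/2
    return (x,y,r),ctr*1000
E
python3 - <<'E'
from tops import *
import json
w={k:np.array(v) for k,v in json.load(open('w1.json')).items()};w['k1']=float(w['k1'])
for n,im,c,box,tb in(('wrist',cv2.imread('pics/w1.png'),w,(310,40,380,320),(277,50,302,268)),('top',cv2.imread('pics/top0.png'),arm.get_calibration('top'),(118,235,262,272),(135,272,267,297))):
    M=masks(im)
    for k,m in M.items():
        a=np.zeros(m.shape,bool);a[box[1]:box[3],box[0]:box[2]]=1
        b=blob(m&a);ct=max(cv2.findContours(b[2].astype(np.uint8),0,cv2.CHAIN_APPROX_NONE)[0],key=cv2.contourArea)
        a[:]=0;a[tb[1]:tb[3],tb[0]:tb[2]]=1;t=blob(m&a)
        e,f=top(n,ct,c);print(n,k,np.round(e,1),f.round(1),'blob',b[1],'tag',t[1],ray(n,t[0],.032,c)[0].round(4))
E
```

```text
wrist red [513.3 260.5   9.6] [510.4 259.6] blob 1410 tag 518 [0.4625 0.2592 0.032 ]
wrist yellow [515.7 198.4  10.3] [514.3 199.4] blob 1511 tag 531 [0.4671 0.1935 0.032 ]
wrist white [519.  127.3  10.6] [518.1 128.8] blob 1677 tag 382 [0.4723 0.1281 0.032 ]
wrist blue [527.7  68.    9.4] [527.1  69.5] blob 1576 tag 316 [0.4767 0.0623 0.032 ]
top red [512.4 257.9   9.8] [512.  255.4] blob 468 tag 166 [0.463 0.256 0.032]
top yellow [515.9 196.3   9.8] [515.5 194.6] blob 419 tag 177 [0.4678 0.1905 0.032 ]
top white [520.8 126.2   9.9] [519.7 123.2] blob 333 tag 168 [0.4727 0.1251 0.032 ]
top blue [528.4  62.6  11. ] [527.9  62. ] blob 161 tag 83 [0.4768 0.0524 0.032 ]
```

```bash
python3 go.py 512 259 340 94
```

```text
t 1.65 at [0.4598 0.1591 0.4491] shift [0.0962 0.0589 0.109 ] turn [-0.08  0.01 -0.16] w 0.0855 F [-0.1 -0.  -0.7] j [0.26 0.12 1.63 0.   1.39 0.19]
```

```bash
python3 -m jog '[[[0.048,0.029,0,0,0,0],[0.096,0.058,0,0,0,0],[0.096,0.058,0.045,0,0,0],[0.096,0.058,0.085,0,0,0],[0.096,0.058,0.109,0,0,0]]]' >/dev/null; python3 -m jog '[[[0,0,0,0,0,0]]]'>/dev/null;python3 go.py 512 259 284 94
python3 - <<'E'
from h import *
cv2.imwrite('pics/w2.png',arm.grab_frame('wrist')[:,:,::-1])
E
```

```text
t 2.25 at [0.5111 0.2559 0.3374] shift [0.0031 0.0014 0.0534] turn [-0.35  0.13 -0.38] w 0.0854 F [0.3 0.6 0. ] j [ 0.4   0.41  1.53 -0.    1.2   0.34]
```

View pics/w2.png

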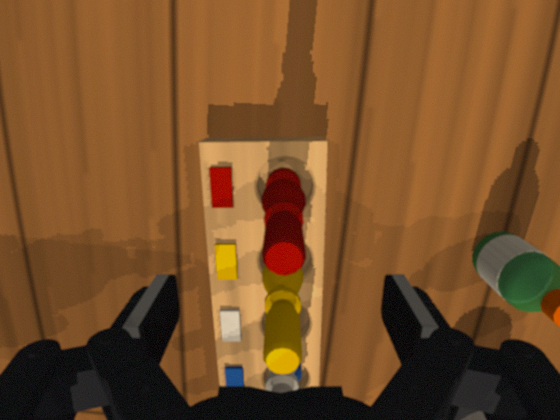

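Red top is at (284,255), centred between the jaws. I'll measure it from this view.

```bash
python3 - <<'E'
from tops import *
im=cv2.imread('pics/w2.png');M=masks(im);c=arm.get_calibration('wrist')
for k,box in(('red',(255,160,315,285)),('yellow',(255,250,315,378))):
    a=np.zeros(im.shape[:2],bool);a[box[1]:box[3],box[0]:box[2]]=1
    ct=max(cv2.findContours(blob(M[k]&a)[2].astype(np.uint8),0,cv2.CHAIN_APPROX_NONE)[0],key=cv2.contourArea);print(k,top('wrist',ct,c))
E
python3 go.py 512 259 284 94
```

```text
red ((513.0285034179688, 260.19537353515625, 10.050951957702637), array([512.8862421 , 261.54603287]))
yellow ((516.6140747070312, 197.5042266845703, 10.197212219238281), array([516.51955743, 198.75651759]))
t 2.3 at [0.5115 0.2562 0.3401] shift [0.0028 0.0008 0.0561] turn [-0.14  0.05 -0.38] w 0.0854 F [ 0.  -0.5  0.4] j [ 0.4   0.41  1.53 -0.    1.21  0.34]
```

```bash
python3 -m jog '[[[0.004,0.001,0,0,0,-0.3],[0.004,0.001,0.025,0,0,-0.3],[0.004,0.001,0.045,0,0,-0.3],[0.004,0.001,0.056,0,0,-0.3],[0.004,0.001,0.056,0,0,-0.3]]]' >/dev/null; python3 go.py 513 260 284 94; python3 -m jog '[[[0,0,0,0,0,0],[0,0,0,0,0,0],[0,0,0,0,0,0],[0,0,0,0,0,0],[0,0,0,0,0,0]]]' 255 40;python3 -m jog '[[[0,0,0,0,0,0],[0,0,0,0,0,0],[0,0,0,0,0,0],[0,0,0,0,0,0],[0,0,0,0,0,0]]]'; python3 go.py 513 260 284 94
```

```text
t 2.8 at [0.5122 0.2611 0.2848] shift [-0.0012  0.0007  0.0008] turn [-0.02  0.01 -0.03] w 0.0852 F [-0.   0.5 -0.1] j [0.41 0.48 1.57 0.   1.09 0.34]
t: 3.3
eef_pos: [0.5122, 0.2612, 0.2853]
tool_rot: [0.0, 0.682, 0.731, 0.0]
force: [-1.3, -0.3, 3.9]
gripper_width: 0.0208
t: 3.8
eef_pos: [0.5122, 0.2612, 0.2853]
tool_rot: [0.0, 0.682, 0.731, 0.0]
force: [-1.9, -0.4, 6.0]
gripper_width: 0.0211
t 3.8 at [0.5122 0.2612 0.2853] shift [-0.0013  0.0007  0.0013] turn [ 0.03 -0.02 -0.02] w 0.0211 F [-1.9 -0.4  6. ] j [0.41 0.48 1.57 0.   1.09 0.34]
```

Gripped at 21 mm. Lifting 170 mm and taking a look.

```bash
python3 -m jog '[[[0,0,-0.02,0,0,0],[0,0,-0.06,0,0,0],[0,0,-0.11,0,0,0],[0,0,-0.15,0,0,0],[0,0,-0.17,0,0,0]]]' >/dev/null; python3 go.py 528 -287 455 98.5
python3 - <<'E'
from h import *
cv2.imwrite('pics/s1.png',cv2.resize(arm.grab_frame('scene')[80:260,200:440,::-1],None,fx=3,fy=3))
E
```

```text
t 4.3 at [0.5118 0.2611 0.4587] shift [-0.5479 -0.0219  0.0028] turn [ 0.26 -0.08 -4.52] w 0.0209 F [ 0.2 -1.5 -0.9] j [ 0.41  0.32  1.37 -0.    1.45  0.34]
```

View pics/s1.png

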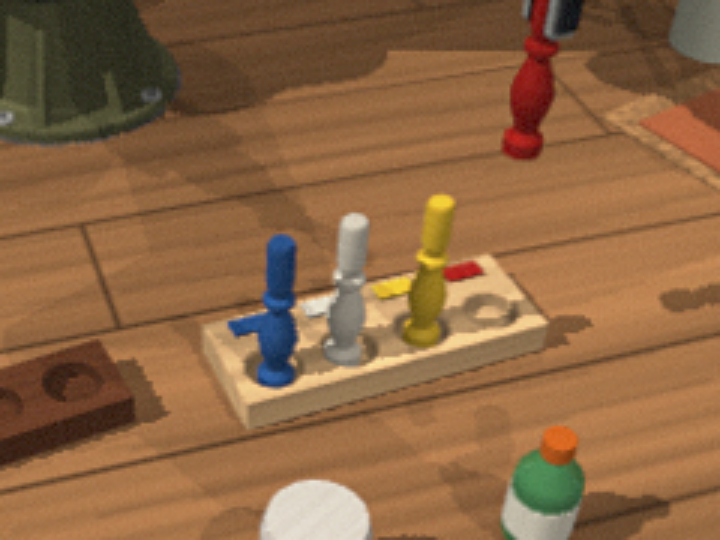

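Red hangs upright in the jaws, with its foot clear. The other three are undisturbed.

```bash
python3 -m jog '[[[-0.05,-0.002,0,0,0,-4.5],[-0.1,-0.004,0,0,0,-4.5],[-0.15,-0.006,0,0,0,-4.5],[-0.2,-0.008,0,0,0,-4.5],[-0.25,-0.01,0,0,0,-4.5]]]' >/dev/null; python3 go.py 528 -287 455 98.5
```

```text
t 4.85 at [0.5191 0.0094 0.4542] shift [-0.2944 -0.035  -0.0008] turn [-0.03 -0.   -0.01] w 0.0209 F [ 0.8 -0.3 -0.1] j [-0.05  0.2   1.53 -0.    1.41 -0.2 ]
```

```bash
python3 -m jog '[[[-0.05,-0.006,0,0,0,0],[-0.1,-0.012,0,0,0,0],[-0.15,-0.018,0,0,0,0],[-0.2,-0.024,0,0,0,0],[-0.245,-0.03,0,0,0,0]]]' >/dev/null;  python3 -m jog '[[[-0.049,-0.005,0,0,0,0],[-0.049,-0.005,0,0,0,0],[-0.049,-0.005,0,0,0,0]]]' >/dev/null; python3 go.py 528 -287 455 98.5
python3 - <<'E'
from h import *
import json
c=arm.get_calibration('wrist');cv2.imwrite('pics/w3.png',arm.grab_frame('wrist')[:,:,::-1])
json.dump({k:np.array(v).tolist() for k,v in c.items()},open('w3.json','w'))
E
```

```text
t 5.65 at [ 0.5281 -0.2856  0.4536] shift [-0.0014 -0.0003 -0.0014] turn [-0.07 -0.07 -0.13] w 0.0209 F [-0.5  0.2 -0.5] j [-0.56  0.38  1.3   0.    1.46 -0.7 ]
```

View pics/w3.png

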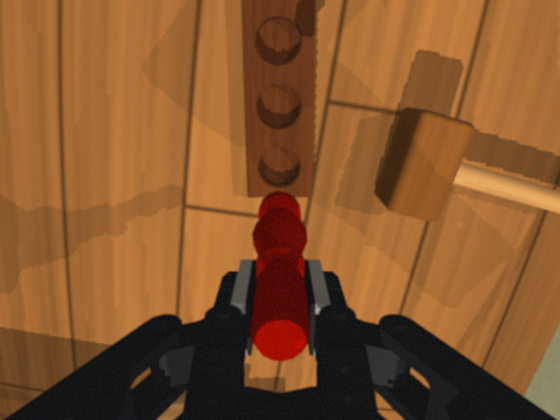

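Empty carry rack visible: its right end edge is at about (248,197) to (313,197), and the pockets are at about (279,165), (279,105) and (279,41). I'll cast rays onto its top.

Run:
```python
from h import *
import json
w={k:np.array(v) for k,v in json.load(open('w3.json')).items()};w['k1']=float(w['k1'])
im=cv2.imread('pics/w3.png');b=cv2.GaussianBlur(im,(3,3),0).astype(int);print([tuple(b[p]) for p in((190,262),(130,262),(60,250),(150,225),(205,250),(30,325),(120,320))])
m=(b[...,2]<118)&(b[...,1]<75);m[:, :225]=0;m[:,330:]=0;m[206:]=0
c,a,bl=blob(cv2.morphologyEx(m.astype(np.uint8),cv2.MORPH_OPEN,np.ones((3,3))));print(a)
for v in(10,60,80,130,150,185):
    u=np.flatnonzero(bl[v]);p=ray('wrist',[[u[0],v],[u[-1],v]],.028,w);print(v,u[0],u[-1],(1000*p[:,:2]).round(1).tolist())
for u in(255,280,305):
    v=np.flatnonzero(bl[:,u]).max();print('end',u,v,(1000*ray('wrist',[[u,v]],.028,w)[0]).round(1))
r=ray('wrist',[[279,165],[279,105],[279,41]],.028,w);print('pockets by eye',(1000*r).round(1).tolist())
im2=cv2.resize(im[0:215,220:340],None,fx=2.7,fy=2.7,interpolation=cv2.INTER_CUBIC)
cv2.imwrite('pics/w3c.png',cv2.convertScaleAbs(im2,alpha=2))
```

```text
[(np.int64(30), np.int64(66), np.int64(124)), (np.int64(26), np.int64(56), np.int64(106)), (np.int64(28), np.int64(57), np.int64(105)), (np.int64(63), np.int64(128), np.int64(198)), (np.int64(61), np.int64(121), np.int64(188)), (np.int64(55), np.int64(111), np.int64(172)), (np.int64(52), np.int64(102), np.int64(158))]
13007
10 242 316 [[467.5, -133.2], [541.0, -122.4]]
60 244 314 [[475.3, -180.5], [547.1, -170.0]]
80 244 314 [[477.7, -200.3], [550.4, -189.6]]
130 246 307 [[486.0, -251.7], [551.8, -242.1]]
150 247 307 [[489.7, -273.4], [555.5, -263.7]]
185 267 307 [[517.0, -309.9], [562.2, -303.2]]
end 255 168 [ 501.  -292.3   28. ]
end 280 205 [ 535.2 -331.5   28. ]
end 305 195 [ 561.9 -315.3   28. ]
pockets by eye [[527.2, -285.0, 28.0], [517.8, -220.4, 28.0], [508.5, -157.0, 28.0]]
```

View pics/w3c.png

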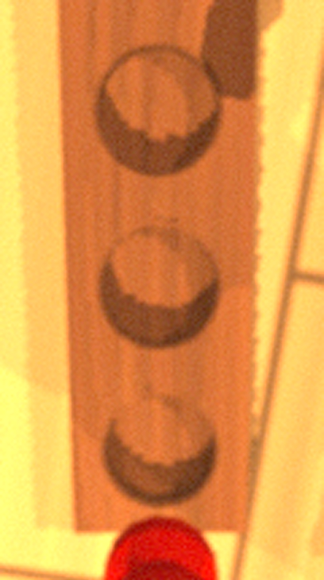

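Both cameras agree on the carry pockets within about 1.5 mm: red's target is (528,-286). Lowering.

```bash
python3 -m jog '[[[0,0,0.045,0,0,0],[0,0,0.09,0,0,0],[0,0,0.13,0,0,0],[0,0,0.15,0,0,0],[0,0,0.16,0,0,0]]]' >/dev/null;python3 -m jog '[[[0,0,0.003,0,0,0],[0,0,0.006,0,0,0],[0,0,0.006,0,0,0],[0,0,0.006,0,0,0]]]'>/dev/null; python3 go.py 528 -286 285 98.5
```

```text
t 6.6 at [ 0.5283 -0.2847  0.2897] shift [-0.0013 -0.0005  0.0047] turn [ 0.06  0.05 -0.02] w 0.0211 F [ 0.5 -0.1  0.1] j [-0.56  0.52  1.49  0.    1.13 -0.7 ]
```

```bash
python3 -m jog '[[[-0.001,0,0.002,0,0,0],[-0.001,0,0.004,0,0,0],[-0.001,0,0.005,0,0,0],[-0.001,0,0.005,0,0,0]]]'>/dev/null; python3 go.py 528 -286 285 98.5
```

```text
t 7.0 at [ 0.5285 -0.2859  0.2852] shift [ 0.     -0.0005  0.0002] turn [ 0.09  0.09 -0.03] w 0.0209 F [-2.2  1.2 11.6] j [-0.56  0.53  1.49 -0.    1.12 -0.7 ]
```

```bash
python3 -m jog '[[[0,0,0,0,0,0],[0,0,0,0,0,0],[0,0,0,0,0,0],[0,0,0,0,0,0],[0,0,0,0,0,0]]]' 150 20; python3 -m jog '[[[0,0,0,0,0,0],[0,0,0,0,0,0],[0,0,0,0,0,0],[0,0,0,0,0,0],[0,0,0,0,0,0]]]' 0 40;  python3 -m jog '[[[0,0,-0.03,0,0,0],[0,0,-0.08,0,0,0],[0,0,-0.115,0,0,0],[0,0,-0.13,0,0,0],[0,0,-0.13,0,0,0]]]'>/dev/null; python3 go.py 516 198 410 94;python3 - <<'E'
from h import *
cv2.imwrite('pics/s2.png',cv2.resize(arm.grab_frame('scene')[100:310,100:400,::-1],None,fx=2.5,fy=2.5))
E
```

```text
t: 7.5
eef_pos: [0.5284, -0.2857, 0.2836]
tool_rot: [-0.0, 0.653, 0.757, -0.0]
force: [-0.1, 1.2, 0.9]
gripper_width: 0.0352
t: 8.0
eef_pos: [0.5284, -0.2856, 0.2838]
tool_rot: [0.0, 0.653, 0.757, 0.0]
force: [-0.3, -0.5, 0.3]
gripper_width: 0.0854
t 8.5 at [ 0.5283 -0.2856  0.4163] shift [0.4802 0.0591 0.0051] turn [0.2  0.16 4.48] w 0.0856 F [-0.9  0.4 -0.4] j [-0.56  0.4   1.35 -0.    1.38 -0.7 ]
```

View pics/s2.png

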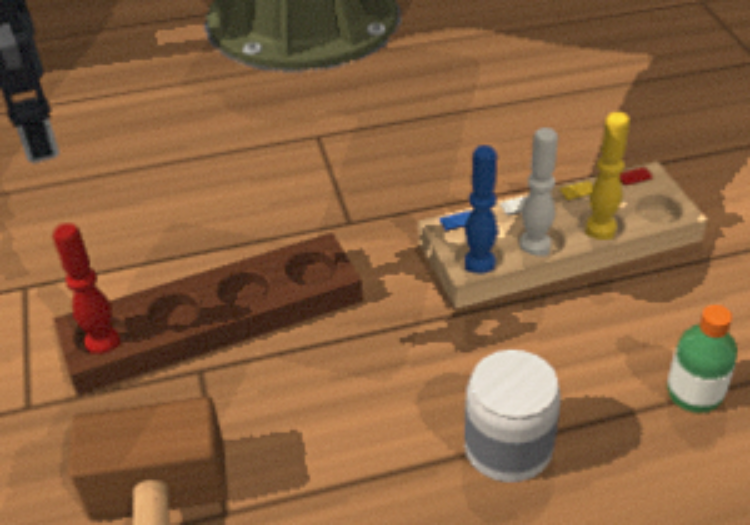

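Red stands upright in the rightmost carry pocket. Yellow next, at (516,198).

```bash
python3 -m jog '[[[0.05,0.006,0.005,0,0,4.5],[0.1,0.012,0.005,0,0,4.5],[0.15,0.018,0.005,0,0,4.5],[0.2,0.025,0.005,0,0,4.5],[0.25,0.031,0.005,0,0,4.5]]]' >/dev/null; python3 go.py 516 198 410 94
```

```text
t 9.05 at [ 0.5217 -0.0341  0.407 ] shift [ 0.2319  0.0103 -0.0029] turn [-0.14 -0.03 -0.04] w 0.0854 F [-0.2  0.1  0.6] j [-0.14  0.24  1.59  0.    1.31 -0.2 ]
```

```bash
python3 -m jog '[[[0.05,0.002,0,0,0,0],[0.1,0.005,0,0,0,0],[0.15,0.007,0,0,0,0],[0.2,0.009,0,0,0,0],[0.231,0.01,0,0,0,0]]]' >/dev/null; python3 -m jog '[[[0,0,0.035,0,0,0],[0,0,0.055,0,0,0],[0,0,0.065,0,0,0],[0,0,0.065,0,0,0]]]' >/dev/null
cat > near.py <<'E'
import sys
from tops import *
c=arm.get_calibration('wrist');im=np.ascontiguousarray(arm.grab_frame('wrist')[:,:,::-1]);k=sys.argv[1];cv2.imwrite(f'pics/near_{k}.png',im)
a=np.zeros(im.shape[:2],bool);a[150:290,250:320]=1
b=blob(masks(im)[k]&a);ct=max(cv2.findContours(b[2].astype(np.uint8),0,cv2.CHAIN_APPROX_NONE)[0],key=cv2.contourArea);print(k,b[1],cv2.boundingRect(ct),top('wrist',ct,c))
E
python3 near.py yellow; python3 go.py 516 198 285 94
```

```text
yellow 3772 (259, 167, 43, 105) ((515.3897705078125, 199.16404724121094, 10.266884803771973), array([515.26220965, 201.00471933]))
t 10.0 at [0.5163 0.195  0.3433] shift [ 0.003  -0.      0.0583] turn [-0.07  0.01 -0.04] w 0.0854 F [-1.7 -0.3  0.3] j [0.29 0.36 1.59 0.   1.19 0.23]
```

```bash
python3 -m jog '[[[0.004,-0.001,0,0,0,0],[0.004,-0.001,0.025,0,0,0],[0.004,-0.001,0.045,0,0,0],[0.004,-0.001,0.058,0,0,0],[0.004,-0.001,0.058,0,0,0]]]' >/dev/null; python3 go.py 515.5 199 285 94; python3 -m jog '[[[0,0,0,0,0,0],[0,0,0,0,0,0],[0,0,0,0,0,0],[0,0,0,0,0,0],[0,0,0,0,0,0]]]' 255 40;python3 -m jog '[[[0,0,0,0,0,0],[0,0,0,0,0,0],[0,0,0,0,0,0]]]'; python3 -m jog '[[[0,0,-0.02,0,0,0],[0,0,-0.06,0,0,0],[0,0,-0.11,0,0,0],[0,0,-0.15,0,0,0],[0,0,-0.17,0,0,0]]]' >/dev/null; python3 go.py 518.5 -221.5 455 98.5
```

```text
t 10.5 at [0.5148 0.1991 0.2849] shift [-0.0001  0.0007 -0.0001] turn [-0.09  0.02 -0.03] w 0.0854 F [-0.3  0.1  0.4] j [0.3  0.43 1.64 0.   1.07 0.23]
t: 11.0
eef_pos: [0.515, 0.1991, 0.2863]
tool_rot: [0.0, 0.682, 0.731, 0.0]
force: [-0.8, -0.3, 4.1]
gripper_width: 0.021
t: 11.3
eef_pos: [0.515, 0.1991, 0.2863]
tool_rot: [0.0, 0.682, 0.731, 0.0]
force: [-1.8, 0.8, 5.7]
gripper_width: 0.021
t 11.8 at [0.5146 0.199  0.4596] shift [-0.4198 -0.0253  0.0041] turn [ 0.26 -0.05 -4.52] w 0.0211 F [ 0.2 -0.3 -1.2] j [0.3  0.27 1.44 0.   1.43 0.23]
```

```bash
python3 -m jog '[[[-0.05,-0.003,0,0,0,-4.5],[-0.1,-0.006,0,0,0,-4.5],[-0.15,-0.009,0,0,0,-4.5],[-0.2,-0.012,0,0,0,-4.5],[-0.25,-0.015,0,0,0,-4.5]]]' >/dev/null; python3 go.py 518.5 -221.5 455 98.5
```

```text
t 12.3 at [ 0.5168 -0.0528  0.4558] shift [-0.1671 -0.0232  0.0008] turn [ 0.    0.   -0.01] w 0.0207 F [ 0.9  1.1 -0.8] j [-0.17  0.2   1.53 -0.    1.41 -0.32]
```

```bash
python3 -m jog '[[[-0.045,-0.007,0,0,0,0],[-0.09,-0.013,0,0,0,0],[-0.135,-0.02,0,0,0,0],[-0.167,-0.023,0,0,0,0],[-0.167,-0.023,0,0,0,0]]]' >/dev/null;  python3 -m jog '[[[0,0,0.035,0,0,0],[0,0,0.075,0,0,0],[0,0,0.1,0,0,0],[0,0,0.11,0,0,0],[0,0,0.11,0,0,0]]]' >/dev/null; python3 go.py 518.5 -221.5 285 98.5
```

```text
t 13.3 at [ 0.5192 -0.2191  0.3451] shift [-0.0023 -0.001   0.0601] turn [-0.09 -0.06  0.  ] w 0.0214 F [ 0.5  0.1 -0.2] j [-0.46  0.38  1.55  0.    1.21 -0.61]
```

```bash
python3 -m jog '[[[-0.002,-0.001,0.02,0,0,0],[-0.002,-0.001,0.04,0,0,0],[-0.002,-0.001,0.05,0,0,0],[-0.002,-0.001,0.055,0,0,0],[-0.002,-0.001,0.058,0,0,0]]]' >/dev/null;python3 -m jog '[[[0,0,0.001,0,0,0],[0,0,0.002,0,0,0],[0,0,0.002,0,0,0]]]'>/dev/null; python3 go.py 518.5 -221.5 285 98.5
```

```text
t 14.1 at [ 0.5186 -0.2217  0.2863] shift [ 0.0002 -0.0001  0.0013] turn [ 0.05  0.03 -0.02] w 0.0209 F [ 0.  -0.8  1. ] j [-0.47  0.45  1.6   0.    1.08 -0.62]
```

```bash
python3 -m jog '[[[0,0,0.001,0,0,0],[0,0,0.002,0,0,0],[0,0,0.002,0,0,0]]]'; python3 -m jog '[[[0,0,0,0,0,0],[0,0,0,0,0,0],[0,0,0,0,0,0],[0,0,0,0,0,0],[0,0,0,0,0,0]]]' 150 20; python3 -m jog '[[[0,0,0,0,0,0],[0,0,0,0,0,0],[0,0,0,0,0,0],[0,0,0,0,0,0],[0,0,0,0,0,0]]]' 0 40 >/dev/null;  python3 -m jog '[[[0,0,-0.03,0,0,0],[0,0,-0.08,0,0,0],[0,0,-0.115,0,0,0],[0,0,-0.13,0,0,0],[0,0,-0.13,0,0,0]]]'>/dev/null; python3 go.py 519.5 128 410 94
```

```text
t: 14.4
eef_pos: [0.5188, -0.2219, 0.2862]
tool_rot: [0.002, 0.653, 0.757, 0.0]
force: [-4.8, 1.2, 19.4]
gripper_width: 0.021
t: 14.9
eef_pos: [0.5185, -0.2216, 0.2836]
tool_rot: [-0.0, 0.653, 0.757, -0.0]
force: [-0.4, -0.1, -0.4]
gripper_width: 0.0349
t 15.9 at [ 0.5184 -0.2216  0.4161] shift [0.3456 0.0526 0.0054] turn [0.2  0.13 4.48] w 0.0854 F [ 0.4  0.6 -0.3] j [-0.47  0.32  1.47 -0.    1.35 -0.62]
```

```bash
python3 -m jog '[[[0.05,0.008,0.005,0,0,4.5],[0.1,0.015,0.005,0,0,4.5],[0.15,0.023,0.005,0,0,4.5],[0.2,0.03,0.005,0,0,4.5],[0.25,0.038,0.005,0,0,4.5]]]' >/dev/null; python3 go.py 519.5 128 410 94
```

```text
t 16.4 at [0.5186 0.03   0.4073] shift [ 0.0977  0.0076 -0.0027] turn [-0.11 -0.01 -0.04] w 0.085 F [ 0.6 -0.2 -0.1] j [-0.01  0.23  1.6   0.    1.31 -0.08]
```

```bash
python3 -m jog '[[[0.05,0.004,0,0,0,0],[0.098,0.008,0,0,0,0],[0.098,0.008,0.035,0,0,0],[0.098,0.008,0.06,0,0,0],[0.098,0.008,0.065,0,0,0]]]' >/dev/null; python3 -m jog '[[[0,0,0,0,0,0]]]' >/dev/null; python3 near.py white; python3 go.py 519.5 128 285 94
```

```text
white 3645 (259, 172, 43, 106) ((519.8359375, 127.06877136230469, 10.028539657592773), array([519.77173946, 128.46705541]))
t 17.05 at [0.5205 0.1262 0.3441] shift [ 0.0018 -0.0009  0.0591] turn [-0.01 -0.   -0.05] w 0.0854 F [-0.3 -1.1  1.4] j [0.17 0.33 1.63 0.   1.18 0.1 ]
```

```bash
python3 -m jog '[[[0.002,-0.001,0,0,0,0],[0.002,-0.001,0.025,0,0,0],[0.002,-0.001,0.045,0,0,0],[0.002,-0.001,0.059,0,0,0],[0.002,-0.001,0.059,0,0,0]]]' >/dev/null; python3 go.py 519.5 128 285 94; python3 -m jog '[[[0,0,0,0,0,0],[0,0,0,0,0,0],[0,0,0,0,0,0],[0,0,0,0,0,0],[0,0,0,0,0,0]]]' 255 40;python3 -m jog '[[[0,0,0,0,0,0],[0,0,0,0,0,0],[0,0,0,0,0,0]]]'; python3 -m jog '[[[0,0,-0.02,0,0,0],[0,0,-0.06,0,0,0],[0,0,-0.11,0,0,0],[0,0,-0.15,0,0,0],[0,0,-0.17,0,0,0]]]' >/dev/null; python3 go.py 508.7 -156.5 455 98.5
```

```text
t 17.55 at [0.5191 0.1283 0.2839] shift [-0.0003  0.0004 -0.0011] turn [-0.1   0.01 -0.04] w 0.0857 F [-0.2  0.7  0.7] j [0.17 0.4  1.69 0.   1.06 0.1 ]
t: 18.05
eef_pos: [0.5193, 0.1284, 0.2853]
tool_rot: [0.0, 0.682, 0.731, 0.0]
force: [-0.7, 0.9, 4.7]
gripper_width: 0.021
t: 18.35
eef_pos: [0.5193, 0.1284, 0.2853]
tool_rot: [0.0, 0.682, 0.731, 0.0]
force: [-1.6, -0.9, 6.2]
gripper_width: 0.0212
t 18.85 at [0.5189 0.1284 0.4586] shift [-0.2835 -0.03    0.0033] turn [ 0.26 -0.02 -4.52] w 0.0209 F [-0.3 -1.1 -0.8] j [0.17 0.23 1.49 0.   1.42 0.1 ]
```

```bash
python3 -m jog '[[[-0.05,-0.005,0,0,0,-4.5],[-0.1,-0.01,0,0,0,-4.5],[-0.15,-0.016,0,0,0,-4.5],[-0.2,-0.021,0,0,0,-4.5],[-0.245,-0.026,0,0,0,-4.5]]]' >/dev/null;python3 go.py 508.7 -156.5 455 98.5
```

```text
t 19.35 at [ 0.5097 -0.1199  0.4547] shift [-0.036  -0.0064 -0.0003] turn [-0.    0.   -0.04] w 0.0209 F [ 0.   0.3 -1. ] j [-0.3   0.21  1.52 -0.    1.41 -0.45]
```

```bash
python3 -m jog '[[[-0.036,-0.005,0,0,0,0],[-0.036,-0.005,0.03,0,0,0],[-0.036,-0.005,0.07,0,0,0],[-0.036,-0.005,0.1,0,0,0],[-0.036,-0.005,0.11,0,0,0]]]' >/dev/null;  python3 -m jog '[[[0,0,0,0,0,0]]]'>/dev/null; python3 go.py 508.7 -156.5 285 98.5
```

```text
t 19.95 at [ 0.5107 -0.1542  0.3441] shift [-0.0021 -0.0022  0.0591] turn [-0.1  -0.06 -0.02] w 0.0209 F [-0.3  0.3 -0.5] j [-0.36  0.32  1.64 -0.    1.18 -0.51]
```

```bash
python3 -m jog '[[[-0.002,-0.002,0.02,0,0,0],[-0.002,-0.002,0.04,0,0,0],[-0.002,-0.002,0.05,0,0,0],[-0.002,-0.002,0.055,0,0,0],[-0.002,-0.002,0.058,0,0,0]]]' >/dev/null;python3 -m jog '[[[0,0,0.001,0,0,0],[0,0,0.001,0,0,0],[0,0,0.001,0,0,0]]]'>/dev/null; python3 go.py 508.7 -156.5 285 98.5
```

```text
t 20.75 at [ 0.509  -0.1565  0.2863] shift [ 0.     -0.0003  0.0013] turn [ 0.04  0.02 -0.02] w 0.0212 F [-0.6  0.7 -0.6] j [-0.37  0.39  1.69  0.    1.06 -0.51]
```

```bash
python3 -m jog '[[[0,0,0.001,0,0,0],[0,0,0.002,0,0,0],[0,0,0.002,0,0,0]]]'; python3 -m jog '[[[0,0,0,0,0,0],[0,0,0,0,0,0],[0,0,0,0,0,0],[0,0,0,0,0,0],[0,0,0,0,0,0]]]' 150 20; python3 -m jog '[[[0,0,0,0,0,0],[0,0,0,0,0,0],[0,0,0,0,0,0],[0,0,0,0,0,0],[0,0,0,0,0,0]]]' 0 40 >/dev/null;  python3 -m jog '[[[0,0,-0.03,0,0,0],[0,0,-0.08,0,0,0],[0,0,-0.115,0,0,0],[0,0,-0.13,0,0,0],[0,0,-0.13,0,0,0]]]'>/dev/null; python3 go.py 528 65 410 94
```

```text
t: 21.05
eef_pos: [0.5092, -0.1566, 0.2853]
tool_rot: [0.001, 0.653, 0.757, 0.0]
force: [-3.8, 0.4, 12.7]
gripper_width: 0.0211
t: 21.55
eef_pos: [0.5089, -0.1565, 0.2837]
tool_rot: [-0.0, 0.653, 0.757, -0.0]
force: [0.1, -0.8, 0.3]
gripper_width: 0.0351
t 22.55 at [ 0.5089 -0.1564  0.416 ] shift [0.2162 0.0515 0.0057] turn [0.21 0.11 4.48] w 0.0856 F [-0.2  0.3 -0.4] j [-0.37  0.25  1.56 -0.    1.33 -0.52]
```

```bash
python3 -m jog '[[[0.048,0.011,0.005,0,0,4.5],[0.096,0.023,0.005,0,0,4.5],[0.144,0.034,0.005,0,0,4.5],[0.192,0.046,0.005,0,0,4.5],[0.216,0.051,0.005,0,0,4.5]]]' >/dev/null; python3 -m jog '[[[0,0,0.035,0,0,0],[0,0,0.06,0,0,0],[0,0,0.065,0,0,0],[0,0,0.065,0,0,0]]]' >/dev/null; python3 near.py blue; python3 go.py 528 65 285 94
```

```text
blue 3471 (261, 171, 42, 103) ((528.167236328125, 67.44949340820312, 9.778367042541504), array([528.00003326,  69.21727467]))
t 23.5 at [0.5277 0.0646 0.344 ] shift [0.0004 0.0003 0.059 ] turn [-0.01  0.   -0.04] w 0.0854 F [-0.  -0.4 -0. ] j [ 0.05  0.32  1.65 -0.    1.18 -0.02]
```

```bash
python3 -m jog '[[[0.003,0,0,0,0,0],[0.003,0,0.025,0,0,0],[0.003,0,0.045,0,0,0],[0.003,0,0.059,0,0,0],[0.003,0,0.059,0,0,0]]]' >/dev/null; python3 go.py 528 68 285 94; python3 -m jog '[[[0,0,0,0,0,0],[0,0,0,0,0,0],[0,0,0,0,0,0],[0,0,0,0,0,0],[0,0,0,0,0,0]]]' 255 40;python3 -m jog '[[[0,0,0,0,0,0],[0,0,0,0,0,0],[0,0,0,0,0,0]]]'; python3 -m jog '[[[0,0,-0.02,0,0,0],[0,0,-0.06,0,0,0],[0,0,-0.11,0,0,0],[0,0,-0.15,0,0,0],[0,0,-0.17,0,0,0]]]' >/dev/null; python3 go.py 499 -91 455 98.5
```

```text
t 24.0 at [0.5272 0.0677 0.2838] shift [ 0.0002  0.0008 -0.0012] turn [-0.1  -0.   -0.03] w 0.0851 F [ 0.5 -0.3  0.8] j [ 0.06  0.39  1.7   0.    1.05 -0.01]
t: 24.5
eef_pos: [0.5274, 0.0677, 0.2853]
tool_rot: [0.0, 0.682, 0.731, 0.0]
force: [-0.2, -0.2, 3.0]
gripper_width: 0.0213
t: 24.8
eef_pos: [0.5275, 0.0677, 0.2853]
tool_rot: [0.0, 0.682, 0.731, 0.0]
force: [-0.7, -0.4, 5.9]
gripper_width: 0.0209
t 25.3 at [0.527  0.0677 0.4585] shift [-0.1564 -0.039   0.0033] turn [ 0.25  0.01 -4.52] w 0.0209 F [-0.   1.2 -1.1] j [ 0.06  0.22  1.5   0.    1.42 -0.01]
```

```bash
python3 -m jog '[[[-0.045,-0.011,0,0,0,-4.5],[-0.09,-0.022,0,0,0,-4.5],[-0.13,-0.032,0,0,0,-4.5],[-0.156,-0.038,0,0,0,-4.5],[-0.156,-0.038,0,0,0,-4.5]]]' >/dev/null;python3 -m jog '[[[0,0,0.035,0,0,0],[0,0,0.075,0,0,0],[0,0,0.1,0,0,0],[0,0,0.11,0,0,0],[0,0,0.11,0,0,0]]]' >/dev/null; python3 go.py 499 -91 285 98.5
```

```text
t 26.3 at [ 0.5003 -0.0901  0.344 ] shift [-0.0007 -0.0014  0.059 ] turn [-0.1  -0.05  0.  ] w 0.0207 F [ 0.2 -0.1 -0.2] j [-0.25  0.27  1.71  0.    1.17 -0.4 ]
```

```bash
python3 -m jog '[[[-0.001,-0.001,0.02,0,0,0],[-0.001,-0.001,0.04,0,0,0],[-0.001,-0.001,0.05,0,0,0],[-0.001,-0.001,0.055,0,0,0],[-0.001,-0.001,0.058,0,0,0]]]' >/dev/null;python3 -m jog '[[[0,0,0.001,0,0,0],[0,0,0.002,0,0,0],[0,0,0.002,0,0,0]]]'; python3 go.py 499 -91 285 98.5
```

```text
t: 27.1
eef_pos: [0.4995, -0.0917, 0.2853]
tool_rot: [0.0, 0.653, 0.757, 0.0]
force: [-0.0, 0.0, 1.1]
gripper_width: 0.0211
t 27.1 at [ 0.4995 -0.0917  0.2853] shift [ 0.0008 -0.0004  0.0003] turn [ 0.06  0.02 -0.02] w 0.0211 F [-0.   0.   1.1] j [-0.25  0.34  1.76  0.    1.03 -0.4 ]
```

```bash
python3 -m jog '[[[0,0,0.001,0,0,0],[0,0,0.002,0,0,0],[0,0,0.002,0,0,0]]]'; python3 -m jog '[[[0,0,0,0,0,0],[0,0,0,0,0,0],[0,0,0,0,0,0],[0,0,0,0,0,0],[0,0,0,0,0,0]]]' 150 20; python3 -m jog '[[[0,0,0,0,0,0],[0,0,0,0,0,0],[0,0,0,0,0,0],[0,0,0,0,0,0],[0,0,0,0,0,0]]]' 0 40 >/dev/null;  python3 -m jog '[[[0,0,-0.03,0,0,0],[0,0,-0.08,0,0,0],[0,0,-0.115,0,0,0],[0,0,-0.13,0,0,0],[0,0,-0.15,0,0,0]]]'>/dev/null; python3 -m jog '[[[0.05,-0.02,0,0,0,0],[0.1,-0.05,0,0,0,0],[0.14,-0.09,0,0,0,0],[0.17,-0.12,0,0,0,0],[0.17,-0.12,0,0,0,0]]]'
python3 - <<'E'
from h import *
a=arm.grab_frame('scene')[120:300,100:400,::-1];cv2.imwrite('pics/s3.png',cv2.resize(a,None,fx=2.6,fy=2.6));cv2.imwrite('pics/t3.png',arm.grab_frame('top')[:,:,::-1])
E
```

```text
t: 27.4
eef_pos: [0.4999, -0.0918, 0.2852]
tool_rot: [0.002, 0.653, 0.757, 0.001]
force: [-5.2, 1.7, 22.5]
gripper_width: 0.021
t: 27.9
eef_pos: [0.4994, -0.0917, 0.2827]
tool_rot: [-0.0, 0.653, 0.757, -0.0]
force: [0.2, 0.5, -0.7]
gripper_width: 0.0351
t: 29.4
eef_pos: [0.3528, 0.0604, 0.433]
tool_rot: [0.0, 0.652, 0.758, 0.0]
force: [0.5, -0.0, 0.6]
gripper_width: 0.0852
```

View pics/s3.png

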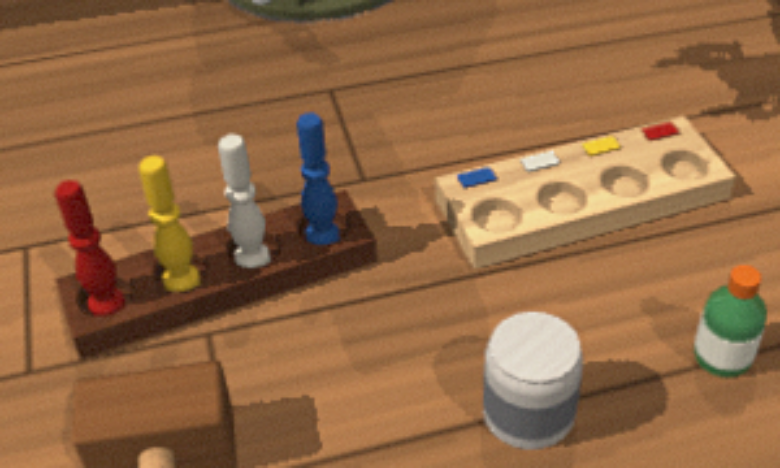

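View pics/t3.png

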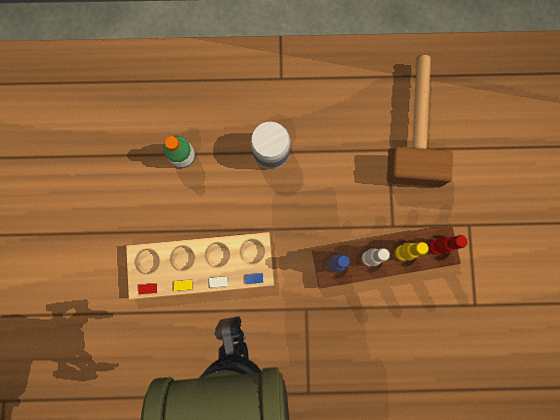

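All four stand upright in the carry rack: blue, white, yellow, red from left to right, with tops at about (342,262), (382,254), (421,248) and (460,241). The drying rack is empty, and the tin, mallet and bottle show at the same pixels as at the start. Gripper is clear.

```bash
python3 -c "
from station import arm
print(arm.sign_off(), arm.get_state()['t'])"
```

```text
the job is handed in; nothing more can be done
the job is handed in; nothing more can be done
```

All four spindles are now in the carrying rack in reverse order: blue, white, yellow, red from left to right (they started as red, yellow, white, blue). I handed the job in at about 30 s on the robot's clock, well inside the 109 s limit.

- **Placing:** each spindle was lifted straight up by its plain grip, carried upright and lowered until its foot pressed the pocket floor. The readings at that contact were about 12–23 N.
- **Final check:** the scene and top pictures show all four upright, one in each pocket. The drying rack is empty, and the tin, mallet and glue bottle are where they started, judged by eye. The gripper was open and well clear.
- **Disagreement:** the top and wrist cameras differed by about 3 mm in y on the drying rack tags. I corrected each grasp from a close wrist view. On the carrying rack pockets the two cameras agreed to within about 1.5 mm. No check failed.

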